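Next angle on the photo turntable

TASK

The web-shop pictures of the brass-handled stand need the next angle: with the fingertips, press the brass dish of the indexing plunger down to free the photo turntable, turn the turntable clockwise (seen from above) to the next hole and no farther, and let the plunger spring back up into that hole, so that the table is locked again. Nothing is gripped or lifted: do not touch the stand or let it slip on the turntable, leave everything else where it stands, and finish with the hand clear.

Things in the scene. Friction and masses are not known exactly. Their poses are not given: they have to be found in the camera images.
- table_centre (a point): centre of the top face of the photo turntable, on its vertical turning axis: a round pale wooden plate with a gold edge, 237 mm across, top 48 mm above the work surface, turning on a fixed round white base 346 mm across. An aluminium index ring lies round the plate on the base (top 32 mm above the surface, dark arc slot 150 mm from the axis); in the slot are 8 holes, evenly spaced, 45 degrees apart
- dish_floor (a point): centre of the floor of the plunger's round brass finger dish, which stands upright on a steel arm at the edge of the turntable, 150 mm from the axis, and goes round with the turntable. Dish 50 mm across inside, 56 mm outside; its rim stands 8 mm above the floor. Floor 68 mm above the work surface when the plunger is out. A fingertip in the dish can press it down and push it round by the rim
- plunger (a joint): how far the plunger is pressed down, m: 0 = out (its pin is in a hole and locks the turntable), 0.014 = fully down. A spring pushes it up: about 4 N at 0, 12 N fully down. Pressed more than about 0.0075 the pin is clear below the index ring and the turntable turns freely; let go between two holes, it stays at about 0.007 under the ring and snaps up when it comes to a hole. The pin finds the hole by itself when within about 3 mm (0.02 rad)
- turntable (a joint): angle of the turntable, rad: 0 at the hole where it starts, growing clockwise seen from above; the next hole is at 0.785. It turns easily (about 0.05 N m friction) and has about 0.01 rad of play either way when locked
- stand: the product on the turntable, loose, about in its middle: round walnut foot 128 mm across, 21 mm tall, with a brass hoop handle over it, 150 mm tall in all and 99 mm wide. Origin: centre of its underside
- votive: bystander, loose: small amber glass cup, 60 mm across, 60 mm tall. Origin: centre of its underside
- blower: bystander, loose: black rubber dust blower standing on its base, 52 mm across, 90 mm tall. Origin: centre of its underside
- canister: bystander, loose: cream round canister with a walnut lid and brass knob, 84 mm across, 128 mm tall. Origin: centre of its underside
- mug: bystander, loose: white mug, 76 mm across, 85 mm tall. Origin: centre of its underside
- bowl: bystander, loose: cream bowl, 120 mm across, 55 mm tall. Origin: centre of its underside
- jewel_box: bystander, loose: closed walnut box with a gold band and a brass knob, 110 x 80 x 57 mm. Origin: centre of its underside
Things that resemble listed ones, but are neither listed nor needed, are in the scene too. Leave any red look-alike of the stand alone.

How it is judged:
On the way, in this order (a step that is already met when the one before it is completed fails the run):
1. the plunger is pressed in while the table is still at its first hole (value of joint plunger above 0.006 m and value of joint turntable between -0.05 and 0.2 rad), for 0.05 s.
2. the table is on its way, with the pin out of the holes (value of joint plunger above 0.005 m and value of joint turntable between 0.3 and 0.7 rad).
3. the plunger has sprung up into the next hole (value of joint plunger below 0.002 m and value of joint turntable between 0.755 and 0.815 rad), for 0.2 s.
At the end, for the whole second after the job is handed in: The turntable stands still at the next hole clockwise (0.785 rad, within 0.03), the plunger is up in that hole (pressed less than 2 mm), the stand is upright within 15 mm of the table's centre, and no bystander has moved more than 20 mm (all of step 3 and velocity of joint turntable between -0.05 and 0.05 rad/s and horizontal distance between stand and table_centre below 0.015 m and angle between stand's own z axis and vertical below 0.1 rad and distance of each of votive, blower, canister, mug, bowl, jewel_box from where it was at the start of the episode below 0.02 m); the robot touches nothing.
It fails at once if the stand on the turntable is touched by the robot (contact force between any of the fingers, the arm and stand above 0.3 N).
It fails at once if the stand slips on the turntable, tips or is lifted (horizontal distance between stand and table_centre above 0.015 m or angle between stand's own z axis and vertical above 0.12 rad or z of stand in the frame of table_centre above 0.008 m).
It fails at once if the turntable goes past the next hole (more than 8 degrees over) or is turned backwards (value of joint turntable above 0.925 rad or value of joint turntable below -0.14 rad).
It fails at once if the dish is pinched between the fingers instead of being pressed (z of the grasp point in the frame of dish_floor below 0.006 m and horizontal distance between the grasp point and dish_floor below 0.02 m and contact force between the fingers and anything else above 0.5 N).
It fails at once if another thing on the table is moved or lifted (more than 20 mm) (distance of any of votive, blower, canister, mug, bowl, jewel_box from where it was at the start of the episode above 0.02 m).
It also fails if it takes over 40 s, if anything falls off the work surface, if the arm or the gripper's body presses on something with over 40 N, if the wrist force passes 120 N, or if a joint passes its speed limit or range.

ROBOT

A 7-joint arm with a two-finger parallel gripper is mounted at the origin on the work surface. World frame = base frame: x ahead of the robot, y to its left, z up, the work surface at z = 0. Lengths are in m, angles in rad, forces in N, time in s.
With the tool pointing down it reaches from about 0.425 to 0.925 m from the base axis. Payload 6.8 kg.
Tool frame: the origin (TCP) lies on the centre line of the jaws, within the pads' length; the fingertips stand 19 mm ahead of it and the grasp point (between the pads) is the TCP; z points along the fingers, y is the line along which they close (so a half turn about z gives the same grasp; the last joint's range is limited). The gripper opens to 85 mm and grips with 20 to 120 N. Pads are 22 mm wide; open, the fingers measure 114 mm over their backs; the gripper's body (76 mm by 85 mm) begins 54 mm behind the grasp point. The pads swing forward as they close: fully open they stand 13 mm farther back than shut.
Start: joints at [-1.266, 0.477, 0.022, 1.555, -0.011, 1.109, -0.083], TCP at [0.271, 0.618, 0.213] pointing down, gripper open.
Joint ranges: [-2.96, 2.96], [-0.34, 2.1], [-1.41, 1.46], [0.24, 2.44], [-1.37, 4.51], [0.17, 1.92], [-2.96, 2.96]. Speed limits (rad/s): [2.39, 2.39, 3.14, 3.14, 3.14, 3.14, 3.14].

INTERFACE

Orientations are given as a rotation vector (axis times angle).
In Python, from bench import r gives the robot as it stands. The module is installed in compiled form; this text tells all that it offers.
- The arm moves only by the tool arm_command, never from a script. Its argument "rows" is a list of rows, each an object of numbers: "fingers": the opening, from -1 (shut) to 1 (fully open); "x", "y", "z": the shift along the tool's x, y, z in m; "ax", "ay", "az": the turn, a rotation vector about the tool's x, y, z in degrees. In form: [{"fingers": .., "x": .., "y": .., "z": .., "ax": .., "ay": .., "az": ..}, ...]. A call has 1 to 10 rows; each row shifts and turns the commanded pose from where the row before left it, along the tool's axes as they then stand; what a row does not reach is not made up. A row lasts 1/12 s, in which the tool goes at most 41.7 mm and 7.16 degrees, less where a joint would pass 70% of its speed; a pose out of reach is approached as far as the arm can. A call is refused whole if a number of a shift passes 0.0417 or a number of a turn 7.16, either way. A call with a gripper value outside its range is refused whole. The fingers move at their own pace and stop on an object; "grip_force" is the grip in N (left out, the last holds). Time passes only in rows, so rows that do not move let the fingers close. It gives the time, the measured TCP pose, the force, the opening and the grip force at its end, in the units of the state.
- r.get_obs(): the state, without advancing time (a new reading comes with each control period).
- r.grab_frame(name): name is "side" or "top"; returns a dict with "frame" (420x560x3 uint8, red, green, blue), "depth" (420x560 float32, m along the optical axis (not along the pixel's ray), 0 where there is no reading), "K" (3x3 intrinsics, pixels), "world_from_camera" (4x4, takes a point from camera to world coordinates). Camera axes: x right, y down, z forward; pixel columns grow to the right and rows downward; lengths in m; the calibration is good to about 2 mm. A picture is of the moment at which its call begins.
- r.hand_in(): hands the job in; it is judged then, once.
The state is a dict: "clock": time; "joints": joint angles; "qvel": joint speeds; "tau": joint torques, N m; "tcp_pos": TCP position; "orientation": TCP orientation; "contact_force": force on the tool from outside, world axes, zero at the start; "moment": the same for the moment, N m; "grip_width": finger opening in m; "gripper_force": force on a finger pad.
Only numpy, scipy, OpenCV 4.12 (cv2) and the standard library are available. Lean on these libraries where they do the work, as an engineer would, in place of code of your own. Each camera call takes 0.05 s, during which the arm holds its last target. There are 200 camera calls.

## Working session

There is one attempt and no reset: what is moved stays moved. The work goes in short steps, Python scripts to look and compute and a tool call to move; the robot and the scene stay as the last step left them, time stands still between calls to the robot, and variables do not carry over. Pictures are saved under pics/ and viewed, at most 10 in all, crops included, and the job is handed in when it is done.

Besides the shell and the picture viewer there is one more tool, called after "Call:" as name([rows], argument=value, ...), one row to a line, values as JSON. arm_command: Moves the arm, as the interface text tells. Its arguments: {"type":"object","properties":{"rows":{"type":"array"},"grip_force":{"type":"number"}},"required":["rows"]}

```bash
mkdir -p pics; cat > h.py <<'E'
import numpy as np, cv2
from bench import r
def grab(n):
    f=r.grab_frame(n); np.savez(f'{n}.npz',**f); return f
def pt(f,u,v,z=None):
    K=f['K'];T=f['world_from_camera']
    ray=np.array([(u-K[0,2])/K[0,0],(v-K[1,2])/K[1,1],1.])
    if z is None: return T[:3,:3]@(ray*f['depth'][int(v),int(u)])+T[:3,3]
    d=T[:3,:3]@ray; return T[:3,3]+d*(z-T[2,3])/d[2]
E
python3 - <<'E'
from h import *
for n in('top','side'):
    f=grab(n); cv2.imwrite(f'pics/{n}0.png',cv2.cvtColor(f['frame'],cv2.COLOR_RGB2BGR))
    print(n,f['world_from_camera'].round(3).tolist(),f['K'].round(1).tolist())
print(r.get_obs())
E
```

```text
top [[-0.003, -0.998, 0.069, 0.381], [-1.0, 0.003, 0.008, -0.033], [-0.008, -0.069, -0.998, 1.735], [0.0, 0.0, 0.0, 1.0]] [[522.6, 0.0, 276.5], [0.0, 522.6, 206.9], [0.0, 0.0, 1.0]]
side [[0.708, -0.493, 0.506, -0.328], [-0.706, -0.507, 0.494, -0.826], [0.013, -0.707, -0.707, 1.211], [0.0, 0.0, 0.0, 1.0]] [[530.0, 0.0, 276.1], [0.0, 530.0, 209.7], [0.0, 0.0, 1.0]]
{'clock': 0.1, 'joints': array([-1.26606756,  0.4776886 ,  0.02237154,  1.55633903, -0.01152059,
        1.10931716, -0.0831014 ]), 'qvel': array([-0.00122167,  0.00080211, -0.00071676, -0.00170557,  0.00120718,
       -0.00201687,  0.00013981]), 'tau': array([ 4.31551409e-03, -5.97760963e+01,  1.61396876e+00, -2.81950396e+01,
        1.28937987e-02,  5.06037366e-03, -2.21780670e-05]), 'tcp_pos': array([0.27060893, 0.61776893, 0.21214859]), 'orientation': array([-6.43853741e-01, -3.07467925e+00,  2.52630615e-03]), 'contact_force': array([ 0.32513727, -0.33520091, -0.13452245]), 'moment': array([ 0.06921337, -0.02456084, -0.00398194]), 'gripper_force': 0.0, 'grip_width': 0.08555294953165851}
```

View pics/top0.png

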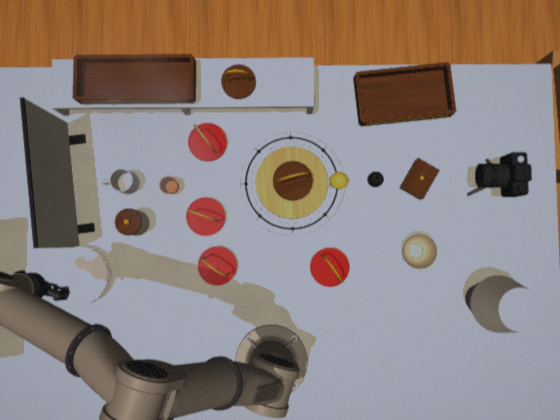

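View pics/side0.png

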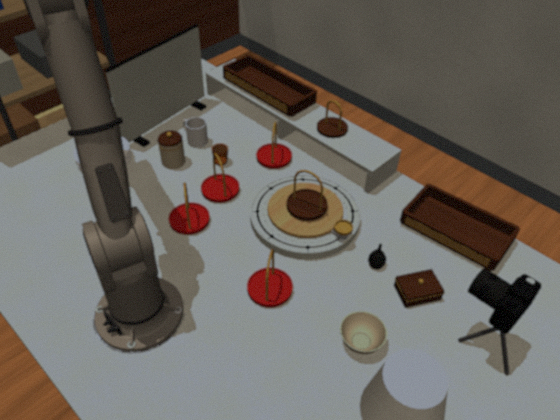

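The top picture shows the turntable at about (293,182) with its stand, and the brass dish at its right edge, about (339,181). The dish could be confused with the votive (171,186), the canister knob (127,222), the jewel_box knob (421,178) and the bowl (419,251). Red stand look-alikes are at (208,142), (206,216), (217,265) and (330,267), and a spare stand is on the shelf at (238,81). I choose (339,181) because it is brass and sits on the ring's edge. Next is a close crop to check it.

```bash
python3 - <<'E'
from h import *
f=dict(np.load('top.npz'))
c=cv2.cvtColor(f['frame'][130:236,235:395],cv2.COLOR_RGB2BGR)
cv2.imwrite('pics/crop.png',cv2.resize(c,None,fx=5,fy=5,interpolation=cv2.INTER_CUBIC))
hsv=cv2.cvtColor(f['frame'],cv2.COLOR_RGB2HSV)
print(hsv[181,339],hsv[205,293],hsv[155,293])
print('dish',pt(f,339,181,.068),pt(f,339,181),'centre',pt(f,293,182,.048),'edge depth pt',pt(f,293,205),pt(f,375,179))
# plate fit by depth: points with z in 0.04..0.056 near
U,V=np.meshgrid(np.arange(235,350),np.arange(130,236))
P=np.array([pt(f,u,v) for u,v in zip(U.ravel(),V.ravel())])
for lo,hi in((.04,.056),(.022,.037),(.06,.09)):
    m=(P[:,2]>lo)&(P[:,2]<hi); Q=P[m]; print(lo,m.sum(),Q.min(0),Q.max(0))
    if lo!=.06:
        (x,y),rad=cv2.minEnclosingCircle(Q[:,:2].astype(np.float32)); print(x,y,rad)
    else:
        Q=Q[np.hypot(Q[:,0]-P[P[:,2]>.0][:,0].mean(),0)>=0]; Q=Q[Q[:,1]<-.13]; print('dish pts',len(Q),Q.mean(0),cv2.minEnclosingCircle(Q[:,:2].astype(np.float32)))
E
```

```text
[ 28 138 166] [ 23 124 164] [ 21 126 166]
dish [ 0.57874383 -0.22119272  0.068     ] [ 0.57743125 -0.21994673  0.07906452] centre [ 0.57841006 -0.07419928  0.048     ] edge depth pt [ 0.50383023 -0.0739221   0.04400452] [ 0.58585297 -0.3381798   0.0590578 ]
0.04 2954 [ 0.40997847 -0.23675858  0.04002007] [0.74767466 0.10176822 0.05598598]
0.5782276391983032 -0.0682704821228981 0.17204323410987854
0.022 3344 [ 0.40692781 -0.2387759   0.02200741] [0.75359731 0.10294547 0.03699871]
0.580629289150238 -0.06965751945972443 0.1739073544740677
0.06 1313 [ 0.489775   -0.2461144   0.06003161] [0.69427743 0.04534988 0.0856472 ]
dish pts 258 [ 0.5829616  -0.21234687  0.07137615] ((0.5813072323799133, -0.18709364533424377), 0.05919921025633812)
```

View pics/crop.png

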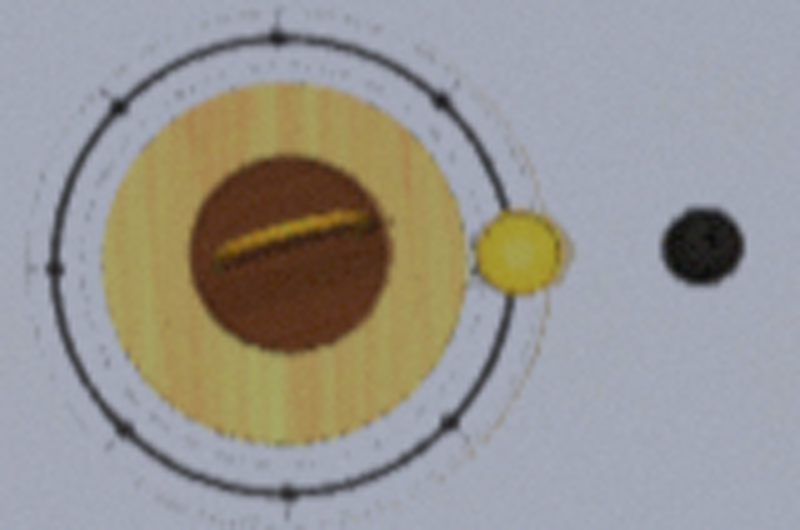

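The crop confirms it: a brass disc sits at crop (518,252) on the slot. The plate is centred at about (285.5,262.5), with holes at (278,38), (440,100), (119,107), (55,268), (124,429), (288,493) and (450,423).

```bash
python3 - <<'E'
from h import *
f=dict(np.load('top.npz'))
P=lambda x,y,z: pt(f,235+(x+.5)/5-.5,130+(y+.5)/5-.5,z)
H=np.array([P(x,y,.032)[:2] for x,y in[(278,38),(440,100),(119,107),(55,268),(124,429),(288,493),(450,423)]])
A=np.c_[2*H,np.ones(7)]; s=np.linalg.lstsq(A,(H**2).sum(1),rcond=None)[0]
c=s[:2];print('hole circle',c,np.sqrt(s[2]+c@c))
print('plate',P(285.5,262.5,.048), 'dish',P(518,252,.076),P(518,252,.068))
print(np.degrees(np.arctan2(*(H-c).T[::-1])))
d=P(518,252,.076)[:2]-c; print('dish r,ang',np.hypot(*d),np.degrees(np.arctan2(d[1],d[0])))
g=dict(np.load('side.npz'))
c=cv2.cvtColor(g['frame'][150:270,230:390],cv2.COLOR_RGB2BGR)
cv2.imwrite('pics/crops.png',cv2.resize(c,None,fx=5,fy=5,interpolation=cv2.INTER_CUBIC))
E
```

```text
hole circle [ 0.57874994 -0.06902738] 0.1500640396266229
plate [ 0.57809929 -0.06997787  0.048     ] dish [ 0.58101431 -0.21777646  0.076     ] [ 0.58197887 -0.21866522  0.068     ]
[   1.11881377  -43.67032926   45.86854674   90.70535146  135.82606026
 -179.15892543 -134.02895125]
dish r,ang 0.14876630968398055 -89.12786951468163
```

View pics/crops.png

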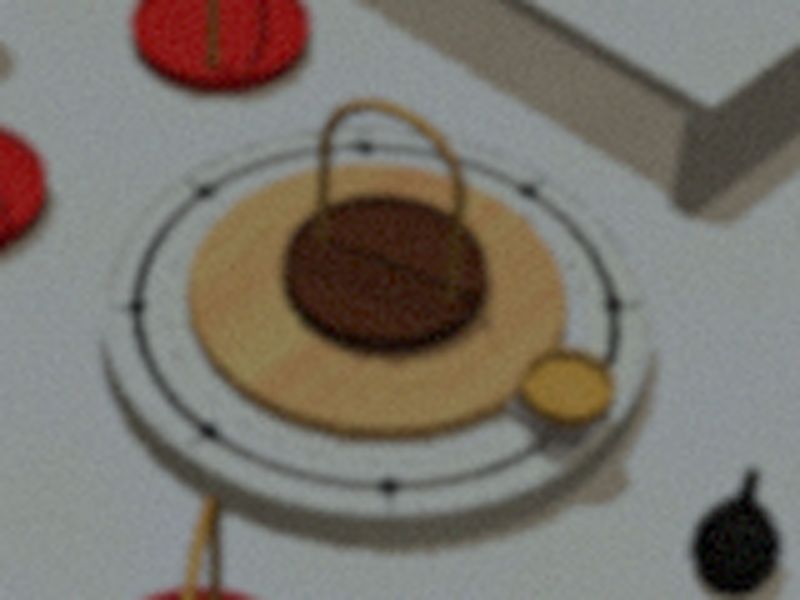

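The side crop agrees: the dish is at crop (567,387), on the ring with a clear approach and the blower beyond it. The measured centre is C = (0.5785, -0.0693), with a hole radius of 150.1 mm. The dish is at -89.1°, about (0.581, -0.219), and its target is -134.1°, about (0.474, -0.177). Now I raise the hand, shut the fingers and square the tool to the world axes.

Call:
arm_command([
  {"fingers": -1,"x": 0,"y": 0,"z": -0.035,"ax": 0,"ay": 0,"az": -5.9},
  {"fingers": -1,"x": 0,"y": 0,"z": -0.035,"ax": 0,"ay": 0,"az": -5.9},
  {"fingers": -1,"x": 0,"y": 0,"z": -0.035,"ax": 0,"ay": 0,"az": -5.9},
  {"fingers": -1,"x": 0,"y": 0,"z": -0.035,"ax": 0,"ay": 0,"az": -5.9},
  {"fingers": -1,"x": -0.0129,"y": -0.0349,"z": 0,"ax": 0,"ay": 0,"az": 0},
  {"fingers": -1,"x": -0.0129,"y": -0.0349,"z": 0,"ax": 0,"ay": 0,"az": 0},
])

```text
clock: 0.6
tcp_pos: [0.2956, 0.5503, 0.3549]
orientation: [-0.006, 3.141, 0.007]
contact_force: [0.8, -0.7, -0.6]
grip_width: 0.0121
gripper_force: 0.0
```

Call:
arm_command([
  {"fingers": -1,"x": -0.013,"y": -0.035,"z": 0,"ax": 0,"ay": 0,"az": 0},
  {"fingers": -1,"x": -0.013,"y": -0.035,"z": 0,"ax": 0,"ay": 0,"az": 0},
  {"fingers": -1,"x": -0.013,"y": -0.035,"z": 0,"ax": 0,"ay": 0,"az": 0},
  {"fingers": -1,"x": -0.013,"y": -0.035,"z": 0,"ax": 0,"ay": 0,"az": 0},
  {"fingers": -1,"x": -0.013,"y": -0.035,"z": 0,"ax": 0,"ay": 0,"az": 0},
  {"fingers": -1,"x": -0.013,"y": -0.035,"z": 0,"ax": 0,"ay": 0,"az": 0},
  {"fingers": -1,"x": -0.013,"y": -0.035,"z": 0,"ax": 0,"ay": 0,"az": 0},
  {"fingers": -1,"x": -0.013,"y": -0.035,"z": 0,"ax": 0,"ay": 0,"az": 0},
  {"fingers": -1,"x": -0.013,"y": -0.035,"z": 0,"ax": 0,"ay": 0,"az": 0},
  {"fingers": -1,"x": -0.013,"y": -0.035,"z": 0,"ax": 0,"ay": 0,"az": 0},
])

```text
clock: 1.43
tcp_pos: [0.4262, 0.1963, 0.3528]
orientation: [-0.001, -3.141, 0.0]
contact_force: [0.7, -0.1, -0.8]
grip_width: 0.0001
gripper_force: 0.0
```

Call:
arm_command([
  {"fingers": -1,"x": -0.013,"y": -0.035,"z": 0,"ax": 0,"ay": 0,"az": 0},
  {"fingers": -1,"x": -0.013,"y": -0.035,"z": 0,"ax": 0,"ay": 0,"az": 0},
  {"fingers": -1,"x": -0.013,"y": -0.035,"z": 0,"ax": 0,"ay": 0,"az": 0},
  {"fingers": -1,"x": -0.013,"y": -0.035,"z": 0,"ax": 0,"ay": 0,"az": 0},
  {"fingers": -1,"x": -0.013,"y": -0.035,"z": 0,"ax": 0,"ay": 0,"az": 0},
  {"fingers": -1,"x": -0.013,"y": -0.035,"z": 0,"ax": 0,"ay": 0,"az": 0},
  {"fingers": -1,"x": -0.013,"y": -0.035,"z": 0,"ax": 0,"ay": 0,"az": 0},
  {"fingers": -1,"x": -0.013,"y": -0.035,"z": 0,"ax": 0,"ay": 0,"az": 0},
  {"fingers": -1,"x": -0.013,"y": -0.035,"z": 0,"ax": 0,"ay": 0,"az": 0},
  {"fingers": -1,"x": 0,"y": 0,"z": 0,"ax": 0,"ay": 0,"az": 0},
])

```text
clock: 2.27
tcp_pos: [0.5431, -0.125, 0.3528]
orientation: [0.017, 3.141, -0.007]
contact_force: [-0.3, 0.0, -1.0]
grip_width: -0.0001
gripper_force: 0.0
```

Call:
arm_command([
  {"fingers": -1,"x": -0.0127,"y": -0.0313,"z": 0,"ax": 0,"ay": 0,"az": 0},
  {"fingers": -1,"x": -0.0127,"y": -0.0313,"z": 0,"ax": 0,"ay": 0,"az": 0},
  {"fingers": -1,"x": -0.0127,"y": -0.0313,"z": 0,"ax": 0,"ay": 0,"az": 0},
  {"fingers": -1,"x": 0,"y": 0,"z": 0,"ax": 0,"ay": 0,"az": 0},
  {"fingers": -1,"x": 0,"y": 0,"z": 0.038,"ax": 0,"ay": 0,"az": 0},
  {"fingers": -1,"x": 0,"y": 0,"z": 0.038,"ax": 0,"ay": 0,"az": 0},
  {"fingers": -1,"x": 0,"y": 0,"z": 0.038,"ax": 0,"ay": 0,"az": 0},
  {"fingers": -1,"x": 0,"y": 0,"z": 0.038,"ax": 0,"ay": 0,"az": 0},
  {"fingers": -1,"x": 0,"y": 0,"z": 0.038,"ax": 0,"ay": 0,"az": 0},
  {"fingers": -1,"x": 0,"y": 0,"z": 0.035,"ax": 0,"ay": 0,"az": 0},
])

```text
clock: 3.1
tcp_pos: [0.5801, -0.2101, 0.1256]
orientation: [-0.001, -3.14, -0.001]
contact_force: [-0.2, 0.8, -0.7]
grip_width: -0.0
gripper_force: 0.0
```

Call:
arm_command([
  {"fingers": -1,"x": 0,"y": 0,"z": 0,"ax": 0,"ay": 0,"az": 0},
  {"fingers": -1,"x": 0,"y": 0,"z": 0,"ax": 0,"ay": 0,"az": 0},
])

```text
clock: 3.27
tcp_pos: [0.5796, -0.2102, 0.1268]
orientation: [-0.002, -3.137, -0.001]
contact_force: [0.6, -0.5, 0.1]
grip_width: -0.0001
gripper_force: 0.0
```

```bash
python3 - <<'E'
from h import *
g=grab('side'); c=cv2.cvtColor(g['frame'][120:270,230:430],cv2.COLOR_RGB2BGR)
cv2.imwrite('pics/s1.png',cv2.resize(c,None,fx=4,fy=4,interpolation=cv2.INTER_CUBIC))
print(r.get_obs()['tcp_pos'],r.get_obs()['contact_force'])
# dish seen before in side crop at (567,387)
print(pt(g,230+567.5/5-.5,150+387.5/5-.5,.076))
E
```

```text
[ 0.58134698 -0.2110081   0.12897911] [-0.97681939 -0.3439523   0.62917746]
[ 0.57424897 -0.22052757  0.076     ]
```

View pics/s1.png

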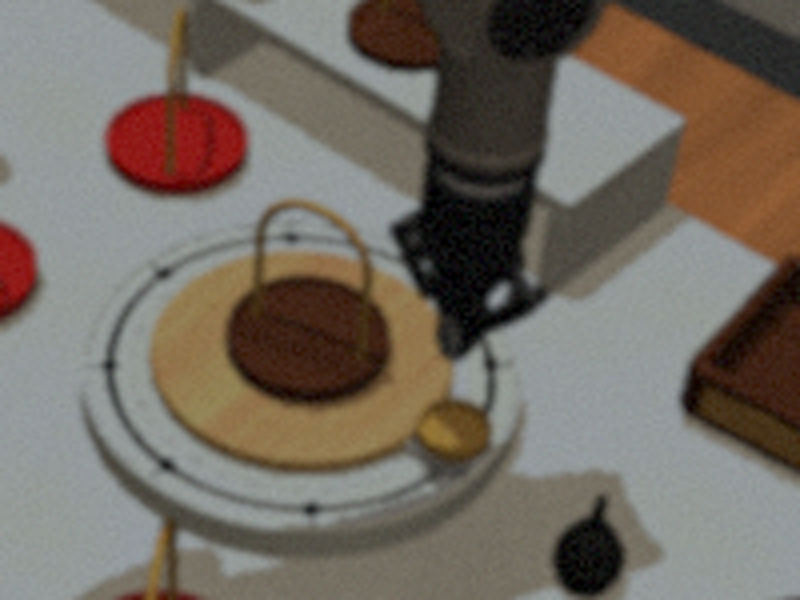

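The shut fingertips end at crop (455,355), above the dish at (452,430). I'll check how far off they are.

```bash
python3 - <<'E'
from h import *
g=dict(np.load('side.npz'))
for z in(.105,.11): print(pt(g,230+455/4-.4,120+352/4-.4,z))
print(pt(g,230+452.5/4-.4,120+430/4-.4,.076),pt(g,230+452.5/4-.4,120+430/4-.4,.068))
print(pt(g,343,206), pt(g,343,204))
E
```

```text
[ 0.61275197 -0.18578564  0.105     ]
[ 0.60849894 -0.18867798  0.11      ]
[ 0.57335852 -0.22022183  0.076     ] [ 0.57971192 -0.21595498  0.068     ]
[ 0.56825903 -0.21409434  0.16228893] [ 0.56678958 -0.21413866  0.17122952]
```

```bash
python3 - <<'E'
from h import *
f=grab('top');g=grab('side');o=r.get_obs();print(o['tcp_pos'],o['orientation'],o['grip_width'],o['joints'])
T=np.linalg.inv(g['world_from_camera'])
for z in(.108,.127,.145,.16):
    p=T[:3,:3]@[.580,-.2105,z]+T[:3,3]; q=g['K']@p/p[2]; print(z,q[:2],((q[:2]-[230,120])*4).round())
for v in range(190,222,2): print(v,[pt(g,u,v).round(3).tolist() for u in(340,343,346)])
E
```

```text
[ 0.58264031 -0.21146092  0.13068145] [ 1.79521369e-03  3.13756771e+00 -1.61653666e-03] -0.00015855077775314073 [-0.12029781  0.51178793  0.50079768  1.79875225 -0.30433916  0.90374764
  2.08553034]
0.108 [342.74526977 216.67724166] [451. 387.]
0.127 [343.4144118  212.08508199] [454. 368.]
0.145 [344.05926623 207.65960224] [456. 351.]
0.16 [344.60496712 203.91458924] [458. 336.]
190 [[0.562, -0.201, 0.219], [0.571, -0.205, 0.216], [0.566, -0.218, 0.228]]
192 [[0.568, -0.198, 0.206], [0.568, -0.207, 0.212], [0.564, -0.22, 0.224]]
194 [[0.568, -0.199, 0.199], [0.573, -0.205, 0.199], [0.565, -0.22, 0.215]]
196 [[0.569, -0.199, 0.19], [0.574, -0.205, 0.191], [0.57, -0.218, 0.203]]
198 [[0.698, -0.11, 0.036], [0.571, -0.209, 0.188], [0.573, -0.217, 0.192]]
200 [[0.678, -0.124, 0.05], [0.569, -0.211, 0.184], [0.571, -0.219, 0.188]]
202 [[0.575, -0.197, 0.162], [0.57, -0.211, 0.174], [0.576, -0.217, 0.175]]
204 [[0.572, -0.201, 0.159], [0.571, -0.211, 0.166], [0.572, -0.22, 0.172]]
206 [[0.654, -0.144, 0.054], [0.57, -0.213, 0.161], [0.573, -0.221, 0.163]]
208 [[0.65, -0.148, 0.05], [0.566, -0.217, 0.158], [0.571, -0.223, 0.159]]
210 [[0.648, -0.15, 0.045], [0.657, -0.156, 0.042], [0.67, -0.158, 0.035]]
212 [[0.642, -0.156, 0.045], [0.653, -0.16, 0.04], [0.667, -0.161, 0.03]]
214 [[0.633, -0.163, 0.047], [0.653, -0.161, 0.031], [0.659, -0.167, 0.032]]
216 [[0.623, -0.171, 0.052], [0.645, -0.167, 0.032], [0.649, -0.175, 0.036]]
218 [[0.615, -0.178, 0.053], [0.639, -0.172, 0.031], [0.649, -0.176, 0.027]]
220 [[0.594, -0.193, 0.071], [0.6, -0.2, 0.072], [0.602, -0.209, 0.077]]
```

```bash
python3 - <<'E'
from h import *
g=dict(np.load('side.npz'));T=np.linalg.inv(g['world_from_camera'])
s=8;u0,v0=305,165
c=cv2.cvtColor(g['frame'][v0:v0+72,u0:u0+90],cv2.COLOR_RGB2BGR); c=cv2.convertScaleAbs(cv2.resize(c,None,fx=s,fy=s,interpolation=cv2.INTER_CUBIC),alpha=1.6,beta=20)
for P,col in(((.58,-.2105,.108),(0,0,255)),((.58,-.2105,.127),(0,255,0)),((.58,-.2105,.181),(255,0,0)),((.58,-.1535,.181),(255,0,255)),((.58,-.2675,.181),(255,255,0))):
    p=T[:3,:3]@P+T[:3,3]; q=(g['K']@p/p[2])[:2]; cv2.circle(c,tuple(int(x) for x in (q-[u0,v0]+.5)*s),4,col,-1)
cv2.imwrite('pics/s2.png',c)
E
```

```text
(no output)
```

View pics/s2.png

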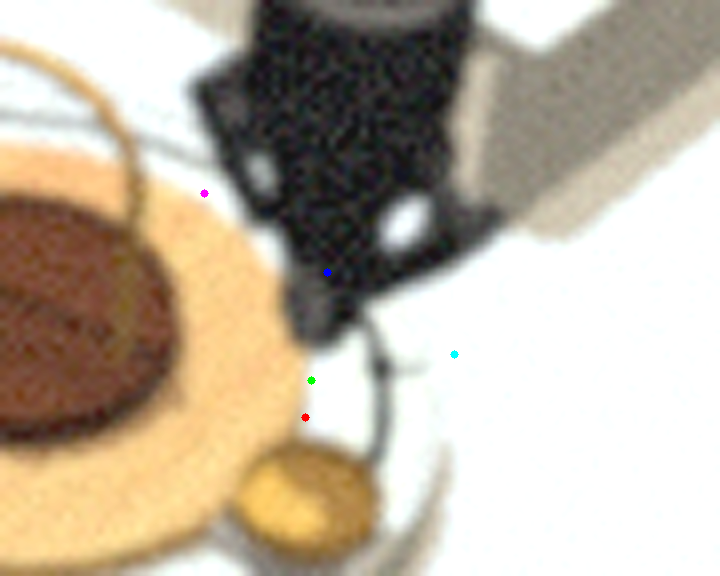

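```bash
python3 - <<'E'
from h import *
for i in range(3):
    g=grab('side');o=r.get_obs();print(o['clock'],o['tcp_pos'],o['contact_force'],o['joints'],o['qvel'])
f=grab('top'); 
U,V=np.meshgrid(np.arange(300,380),np.arange(140,240))
# hand/arm points near the tool axis from side camera: widths by height
Q=np.array([pt(g,u,v) for u in range(310,385) for v in range(100,215)])
m=(np.hypot(Q[:,0]-.58,Q[:,1]+.21)<.09)&(Q[:,2]>.1);Q=Q[m]
for z in np.arange(.13,.36,.015):
    q=Q[abs(Q[:,2]-z)<.0075]
    if len(q): print(round(z,3),len(q),q.min(0)[:2].round(3),q.max(0)[:2].round(3))
E
```

```text
3.4667 [ 0.58268393 -0.21140528  0.13075393] [ 0.10309275  0.14786966 -0.0560453 ] [-0.12031485  0.51153052  0.50072541  1.7989245  -0.30444654  0.90347015
  2.08568023] [-0.00218279  0.00019146 -0.00284357  0.00484173 -0.00255534 -0.00395586
  0.00175144]
3.5167 [ 0.58249726 -0.21126294  0.13053542] [0.40900516 1.18892848 0.23650832] [-0.12030998  0.51158779  0.50055064  1.79938943 -0.30457315  0.90322732
  2.0857317 ] [-0.00030101  0.00343682 -0.00379446  0.01001454 -0.00208612 -0.00570774
  0.00198715]
3.5667 [ 0.58222281 -0.21111918  0.13016864] [ 0.3152986  -0.75525782  0.11927876] [-0.12025108  0.51188145  0.50032191  1.79988534 -0.30465615  0.90305812
  2.08584275] [ 0.00114666  0.00710577 -0.00522898  0.00898811 -0.00132626 -0.00258623
  0.00091081]
0.145 3 [ 0.572 -0.209] [ 0.586 -0.121]
0.16 38 [ 0.567 -0.225] [ 0.589 -0.195]
0.175 34 [ 0.568 -0.225] [ 0.589 -0.2  ]
0.19 44 [ 0.567 -0.239] [ 0.578 -0.18 ]
0.205 97 [ 0.562 -0.251] [ 0.591 -0.171]
0.22 111 [ 0.561 -0.262] [ 0.583 -0.159]
0.235 153 [ 0.559 -0.274] [ 0.595 -0.148]
0.25 156 [ 0.557 -0.273] [ 0.591 -0.152]
0.265 43 [ 0.56  -0.252] [ 0.589 -0.225]
0.28 82 [ 0.539 -0.249] [ 0.599 -0.189]
0.295 128 [ 0.54  -0.249] [ 0.597 -0.181]
0.31 112 [ 0.541 -0.25 ] [ 0.599 -0.188]
0.325 157 [ 0.54 -0.25] [ 0.601 -0.181]
0.34 109 [ 0.54  -0.252] [ 0.601 -0.178]
0.355 139 [ 0.536 -0.252] [ 0.603 -0.175]
```

By pixel and by depth, the visible fingertips end at z≈0.150, while the reported TCP minus 19 mm gives 0.111. I'll trust neither alone, so I descend part of the way (safe under both readings), centre in y, and look again.

Call:
arm_command([
  {"fingers": -1,"x": -0.002,"y": -0.008,"z": 0,"ax": 0,"ay": 0,"az": 0},
  {"fingers": -1,"x": 0,"y": 0,"z": 0.018,"ax": 0,"ay": 0,"az": 0},
  {"fingers": -1,"x": 0,"y": 0,"z": 0.018,"ax": 0,"ay": 0,"az": 0},
  {"fingers": -1,"x": 0,"y": 0,"z": 0,"ax": 0,"ay": 0,"az": 0},
  {"fingers": -1,"x": 0,"y": 0,"z": 0,"ax": 0,"ay": 0,"az": 0},
])

```text
clock: 4.03
tcp_pos: [0.5824, -0.219, 0.0917]
orientation: [-0.002, -3.14, -0.0]
contact_force: [0.6, 0.6, -0.2]
grip_width: 0.0005
gripper_force: 0.0
```

```bash
cat >> h.py <<'E'
def hand(n='s'):
    g=grab('side');o=r.get_obs();t=o['tcp_pos'];print(o['clock'],t.round(4),o['contact_force'].round(1))
    Q=np.array([pt(g,u,v) for u in range(270,400) for v in range(120,260)])
    C=np.array([g['frame'][v,u].max() for u in range(270,400) for v in range(120,260)])
    m=(np.hypot(Q[:,0]-t[0],Q[:,1]-t[1])<.024)&(Q[:,2]>.06)&(Q[:,2]<.21)&(C<70);Q=Q[m]
    low=Q[Q[:,2]<Q[:,2].min()+.04]
    print('tip z',np.sort(Q[:,2])[:6].round(3),'x',low[:,0].min().round(3),low[:,0].max().round(3),'y',low[:,1].min().round(3),low[:,1].max().round(3))
    return g,o
E
python3 - <<'E'
from h import *
g,o=hand()
c=cv2.cvtColor(g['frame'][150:240,270:390],cv2.COLOR_RGB2BGR)
cv2.imwrite('pics/s3.png',cv2.convertScaleAbs(cv2.resize(c,None,fx=6,fy=6,interpolation=cv2.INTER_CUBIC),alpha=1.5,beta=10))
E
```

```text
4.0833 [ 0.5831 -0.2192  0.0926] [-0.3 -0.4  0.2]
tip z [0.07  0.074 0.111 0.114 0.116 0.117] x 0.6 0.606 y -0.222 -0.203
```

View pics/s3.png

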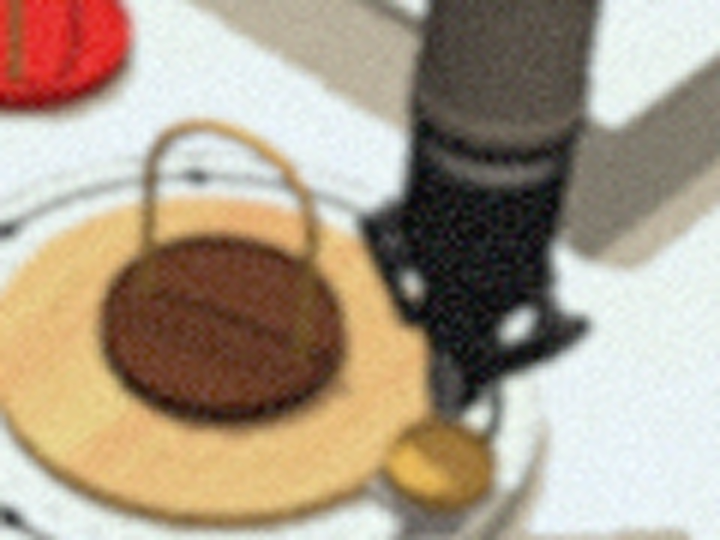

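The tip is still clear of the dish: tip at crop (450,405), dish centre at (440,463). The reported height therefore differs from the visible one by about 39 mm, so I go on by sight and by contact force. I stop next just above the rim and check.

Call:
arm_command([
  {"fingers": -1,"x": 0.002,"y": 0,"z": 0.012,"ax": 0,"ay": 0,"az": 0},
  {"fingers": -1,"x": 0,"y": 0,"z": 0.012,"ax": 0,"ay": 0,"az": 0},
  {"fingers": -1,"x": 0,"y": 0,"z": 0,"ax": 0,"ay": 0,"az": 0},
  {"fingers": -1,"x": 0,"y": 0,"z": 0,"ax": 0,"ay": 0,"az": 0},
])

```text
clock: 4.42
tcp_pos: [0.5802, -0.2184, 0.0671]
orientation: [-0.001, -3.14, -0.001]
contact_force: [0.2, 0.7, -0.7]
grip_width: -0.0001
gripper_force: 0.0
```

```bash
python3 - <<'E'
from h import *
g,o=hand(); f=grab('top')
for F,n,L in((g,'side',[(200,280),(330,290),(150,300)]),(f,'top',[(280,320),(380,220),(420,300),(150,260)])): print(n,[pt(F,u,v).round(3).tolist() for u,v in L])
c=cv2.cvtColor(g['frame'][150:240,270:390],cv2.COLOR_RGB2BGR)
cv2.imwrite('pics/s4.png',cv2.convertScaleAbs(cv2.resize(c,None,fx=6,fy=6,interpolation=cv2.INTER_CUBIC),alpha=1.5,beta=10))
E
```

```text
4.4667 [ 0.5807 -0.2186  0.0677] [-0.2 -0.3  0.2]
tip z [0.062 0.088 0.09  0.09  0.092 0.094] x 0.558 0.582 y -0.234 -0.207
side [[0.184, -0.028, -0.001], [0.425, -0.309, -0.006], [0.006, -0.068, 0.118]]
top [[0.238, -0.032, 0.752], [0.456, -0.363, 0.001], [0.192, -0.492, -0.006], [0.326, 0.4, -0.002]]
```

View pics/s4.png

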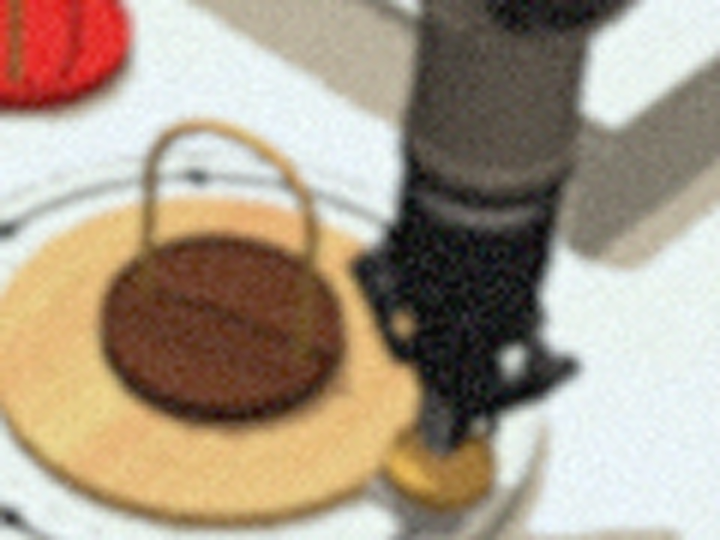

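The tip is at crop (440,445), directly over the dish (440,463) and about 12 mm above the rim. The work surface reads z≈0 in both cameras, so the offset is in the reported TCP height. I expect contact at a reported z of about 0.048.

Call:
arm_command([
  {"fingers": -1,"x": -0.002,"y": 0,"z": 0.008,"ax": 0,"ay": 0,"az": 0},
  {"fingers": -1,"x": 0,"y": 0,"z": 0.008,"ax": 0,"ay": 0,"az": 0},
  {"fingers": -1,"x": 0,"y": 0,"z": 0.002,"ax": 0,"ay": 0,"az": 0},
  {"fingers": -1,"x": 0,"y": 0,"z": 0,"ax": 0,"ay": 0,"az": 0},
])

```text
clock: 4.85
tcp_pos: [0.5828, -0.2185, 0.0494]
orientation: [-0.001, -3.141, -0.001]
contact_force: [-1.3, 1.4, 3.8]
grip_width: -0.0002
gripper_force: 1.9
```

Call:
arm_command([
  {"fingers": -1,"x": 0,"y": 0,"z": 0.003,"ax": 0,"ay": 0,"az": 0},
  {"fingers": -1,"x": 0,"y": 0,"z": 0,"ax": 0,"ay": 0,"az": 0},
])

```text
clock: 5.02
tcp_pos: [0.5834, -0.2184, 0.0471]
orientation: [0.001, 3.141, 0.0]
contact_force: [-1.0, 2.2, 5.3]
grip_width: -0.0
gripper_force: 2.6
```

Call:
arm_command([
  {"fingers": -1,"x": 0,"y": 0,"z": 0.003,"ax": 0,"ay": 0,"az": 0},
  {"fingers": -1,"x": 0,"y": 0,"z": 0,"ax": 0,"ay": 0,"az": 0},
])

```text
clock: 5.18
tcp_pos: [0.5835, -0.2185, 0.0444]
orientation: [0.001, 3.14, 0.0]
contact_force: [-0.6, 1.3, 5.8]
grip_width: 0.0
gripper_force: 3.4
```

Contact came at a reported z of 0.049 with about 4 N, as the spring should give. I press on to about 10–11 mm.

Call:
arm_command([
  {"fingers": -1,"x": 0,"y": 0,"z": 0.003,"ax": 0,"ay": 0,"az": 0},
  {"fingers": -1,"x": 0,"y": 0,"z": 0.003,"ax": 0,"ay": 0,"az": 0},
  {"fingers": -1,"x": 0,"y": 0,"z": 0,"ax": 0,"ay": 0,"az": 0},
  {"fingers": -1,"x": 0,"y": 0,"z": 0,"ax": 0,"ay": 0,"az": 0},
])

```text
clock: 5.52
tcp_pos: [0.5841, -0.2185, 0.0392]
orientation: [0.001, 3.139, 0.001]
contact_force: [-0.4, 2.3, 11.2]
grip_width: -0.0001
gripper_force: 5.0
```

The plunger is about 10 mm down at 11 N. Now the clockwise arc about C, 2° per row, with 20° first.

Call:
arm_command([
  {"fingers": -1,"x": 0.0052,"y": -0.0001,"z": 0,"ax": 0,"ay": 0,"az": 0},
  {"fingers": -1,"x": 0.0052,"y": 0.0001,"z": 0,"ax": 0,"ay": 0,"az": 0},
  {"fingers": -1,"x": 0.0052,"y": 0.0003,"z": 0,"ax": 0,"ay": 0,"az": 0},
  {"fingers": -1,"x": 0.0052,"y": 0.0005,"z": 0,"ax": 0,"ay": 0,"az": 0},
  {"fingers": -1,"x": 0.0052,"y": 0.0006,"z": 0,"ax": 0,"ay": 0,"az": 0},
  {"fingers": -1,"x": 0.0051,"y": 0.0008,"z": 0,"ax": 0,"ay": 0,"az": 0},
  {"fingers": -1,"x": 0.0051,"y": 0.001,"z": 0,"ax": 0,"ay": 0,"az": 0},
  {"fingers": -1,"x": 0.0051,"y": 0.0012,"z": 0,"ax": 0,"ay": 0,"az": 0},
  {"fingers": -1,"x": 0.005,"y": 0.0013,"z": 0,"ax": 0,"ay": 0,"az": 0},
  {"fingers": -1,"x": 0.005,"y": 0.0015,"z": 0,"ax": 0,"ay": 0,"az": 0},
])

```text
clock: 6.35
tcp_pos: [0.5334, -0.2121, 0.0396]
orientation: [0.002, 3.138, -0.002]
contact_force: [0.4, -0.0, 9.3]
grip_width: 0.0004
gripper_force: 4.9
```

```bash
python3 - <<'E'
from h import *
g=grab('side');f=grab('top');o=r.get_obs();t=o['tcp_pos'];print(o['clock'],t,o['contact_force'])
d=t[:2]-[.5785,-.0693];print(np.hypot(*d),np.degrees(np.arctan2(d[1],d[0])))
# turn of the plate's wood grain / handle: brass pixels of hoop in top view; and dish in side view
c=cv2.cvtColor(g['frame'][150:240,250:370],cv2.COLOR_RGB2BGR)
a=cv2.convertScaleAbs(cv2.resize(c,None,fx=6,fy=6,interpolation=cv2.INTER_CUBIC),alpha=1.5,beta=10)
cv2.imwrite('pics/s5.png',a)
E
```

```text
6.45 [ 0.53236381 -0.21179268  0.03938539] [-0.40818246  1.88792615 10.05404418]
0.14977553404198388 -107.94088390820404
```

View pics/s5.png

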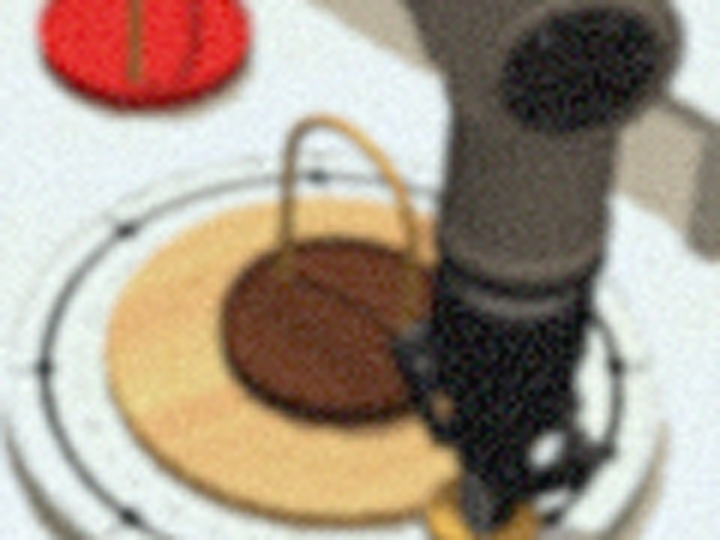

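The dish follows and the hoop has turned with the plate; finger and dish are together at crop (485,510). Another 20°.

Call:
arm_command([
  {"fingers": -1,"x": 0.0049,"y": 0.0017,"z": 0,"ax": 0,"ay": 0,"az": 0},
  {"fingers": -1,"x": 0.0049,"y": 0.0019,"z": 0,"ax": 0,"ay": 0,"az": 0},
  {"fingers": -1,"x": 0.0048,"y": 0.002,"z": 0,"ax": 0,"ay": 0,"az": 0},
  {"fingers": -1,"x": 0.0047,"y": 0.0022,"z": 0,"ax": 0,"ay": 0,"az": 0},
  {"fingers": -1,"x": 0.0046,"y": 0.0024,"z": 0,"ax": 0,"ay": 0,"az": 0},
  {"fingers": -1,"x": 0.0045,"y": 0.0025,"z": 0,"ax": 0,"ay": 0,"az": 0},
  {"fingers": -1,"x": 0.0045,"y": 0.0027,"z": 0,"ax": 0,"ay": 0,"az": 0},
  {"fingers": -1,"x": 0.0044,"y": 0.0028,"z": 0,"ax": 0,"ay": 0,"az": 0},
  {"fingers": -1,"x": 0.0043,"y": 0.003,"z": 0,"ax": 0,"ay": 0,"az": 0},
  {"fingers": -1,"x": 0,"y": 0,"z": 0,"ax": 0,"ay": 0,"az": 0},
])

```text
clock: 7.28
tcp_pos: [0.4906, -0.1905, 0.0392]
orientation: [0.002, 3.139, -0.0]
contact_force: [-0.8, 0.5, 10.8]
grip_width: 0.0
gripper_force: 5.0
```

```bash
cat >> h.py <<'E'
def hoop(rgb):
    w=rgb[165:200,275:312].astype(int)
    m=(w[...,0]>w[...,2]+60)&(w[...,0]>110)
    V,U=np.nonzero(m); k=np.hypot(U+275-293,V+165-181)<17; U,V=U[k],V[k]
    a=np.linalg.svd(np.c_[U,V]-[U.mean(),V.mean()],full_matrices=False)[2][0]
    return len(U),np.degrees(np.arctan2(a[1],a[0]))%180
E
python3 - <<'E'
from h import *
f0=cv2.cvtColor(cv2.imread('pics/top0.png'),cv2.COLOR_BGR2RGB); print('before',hoop(f0))
print('mid',hoop(np.load('top.npz')['frame']))
g=grab('side');f=grab('top');o=r.get_obs();t=o['tcp_pos'];print(o['clock'],t,o['contact_force'])
print('now',hoop(f['frame']))
d=t[:2]-[.5785,-.0693];print(np.hypot(*d),np.degrees(np.arctan2(d[1],d[0])))
hsv=cv2.cvtColor(g['frame'],cv2.COLOR_RGB2HSV)
a=math=None
Q=[]
for u in range(270,400):
  for v in range(190,290):
    p=pt(g,u,v)
    if .05<p[2]<.075 and abs(np.hypot(p[0]-.576,p[1]+.07)-.15)<.035: Q.append(p)
Q=np.array(Q);print('dish pts',len(Q),Q.mean(0))
E
```

```text
before (72, np.float64(165.0633443648779))
mid (80, np.float64(5.381964538772333))
7.3833 [ 0.49120383 -0.19089052  0.03927911] [1.00641643e-01 8.35071977e-04 9.68890759e+00]
now (76, np.float64(23.19547186620381))
0.1496825840969463 -125.67653788951758
dish pts 201 [ 0.48501739 -0.18416865  0.05973441]
```

The hoop has turned 38.1° and the finger 37.8°, so they are in step with no slip. About 7° remain.

Call:
arm_command([
  {"fingers": -1,"x": 0.0042,"y": 0.0031,"z": 0,"ax": 0,"ay": 0,"az": 0},
  {"fingers": -1,"x": 0.004,"y": 0.0033,"z": 0,"ax": 0,"ay": 0,"az": 0},
  {"fingers": -1,"x": 0.0039,"y": 0.0034,"z": 0,"ax": 0,"ay": 0,"az": 0},
  {"fingers": -1,"x": 0.002,"y": 0.0018,"z": 0,"ax": 0,"ay": 0,"az": 0},
  {"fingers": -1,"x": 0,"y": 0,"z": 0,"ax": 0,"ay": 0,"az": 0},
  {"fingers": -1,"x": 0,"y": 0,"z": 0,"ax": 0,"ay": 0,"az": 0},
])

```text
clock: 7.88
tcp_pos: [0.4771, -0.1793, 0.0392]
orientation: [0.002, 3.139, -0.001]
contact_force: [-1.0, 0.8, 10.2]
grip_width: 0.0002
gripper_force: 5.0
```

```bash
cat >> h.py <<'E'
def st():
    f=grab('top');o=r.get_obs();t=o['tcp_pos'];d=t[:2]-[.5785,-.0693]
    print(o['clock'],t,o['contact_force'].round(1),'hoop',hoop(f['frame']),np.hypot(*d),np.degrees(np.arctan2(d[1],d[0])))
E
python3 -c "
from h import *
for i in range(3): st()"
```

```text
7.9333 [ 0.47718862 -0.17932778  0.03917332] [ 0.6 -1.2 10.5] hoop (78, np.float64(29.32898072695195)) 0.14956639932675084 -132.63825324375202
7.9833 [ 0.47722763 -0.17936047  0.03917986] [-0.5  0.1  9.2] hoop (76, np.float64(29.652591228818693)) 0.14956403655750097 -132.61877349960457
8.0333 [ 0.47723801 -0.17934592  0.03917138] [-0.4 -0.6 10.2] hoop (77, np.float64(29.51140764823009)) 0.14954629438111874 -132.61962276160244
```

The turn is about 44.5°, inside the catch window of ±1.1°. I ease the finger up 6 mm: if the pin enters the hole the spring keeps pushing at about 6 N, and if not the force drops to zero.

Call:
arm_command([
  {"fingers": -1,"x": 0,"y": 0,"z": -0.002,"ax": 0,"ay": 0,"az": 0},
  {"fingers": -1,"x": 0,"y": 0,"z": -0.002,"ax": 0,"ay": 0,"az": 0},
  {"fingers": -1,"x": 0,"y": 0,"z": -0.002,"ax": 0,"ay": 0,"az": 0},
  {"fingers": -1,"x": 0,"y": 0,"z": 0,"ax": 0,"ay": 0,"az": 0},
  {"fingers": -1,"x": 0,"y": 0,"z": 0,"ax": 0,"ay": 0,"az": 0},
])

```text
clock: 8.45
tcp_pos: [0.4766, -0.1788, 0.0448]
orientation: [0.002, 3.14, -0.0]
contact_force: [-0.0, 0.2, 6.5]
grip_width: 0.0001
gripper_force: 3.2
```

The force is 6.5 N at about 4 mm depth, so the pin is in the hole. I lift straight off, slowly at first, then well clear.

Call:
arm_command([
  {"fingers": -1,"x": 0,"y": 0,"z": -0.002,"ax": 0,"ay": 0,"az": 0},
  {"fingers": -1,"x": 0,"y": 0,"z": -0.002,"ax": 0,"ay": 0,"az": 0},
  {"fingers": -1,"x": 0,"y": 0,"z": -0.003,"ax": 0,"ay": 0,"az": 0},
  {"fingers": -1,"x": 0,"y": 0,"z": -0.01,"ax": 0,"ay": 0,"az": 0},
  {"fingers": -1,"x": 0,"y": 0,"z": -0.03,"ax": 0,"ay": 0,"az": 0},
  {"fingers": -1,"x": 0,"y": 0,"z": -0.04,"ax": 0,"ay": 0,"az": 0},
  {"fingers": -1,"x": 0,"y": 0,"z": -0.04,"ax": 0,"ay": 0,"az": 0},
  {"fingers": -1,"x": 0,"y": 0,"z": -0.04,"ax": 0,"ay": 0,"az": 0},
  {"fingers": -1,"x": 0,"y": 0,"z": -0.04,"ax": 0,"ay": 0,"az": 0},
  {"fingers": -1,"x": 0,"y": 0,"z": 0,"ax": 0,"ay": 0,"az": 0},
])

```text
clock: 9.28
tcp_pos: [0.4796, -0.1808, 0.2589]
orientation: [0.004, 3.129, -0.003]
contact_force: [1.1, -0.6, 0.1]
grip_width: 0.0002
gripper_force: 0.0
```

Call:
arm_command([
  {"fingers": -1,"x": 0,"y": 0,"z": 0,"ax": 0,"ay": 0,"az": 0},
  {"fingers": -1,"x": 0,"y": 0,"z": 0,"ax": 0,"ay": 0,"az": 0},
  {"fingers": -1,"x": 0,"y": 0,"z": 0,"ax": 0,"ay": 0,"az": 0},
])

```text
clock: 9.53
tcp_pos: [0.4748, -0.1783, 0.2498]
orientation: [-0.002, -3.139, -0.001]
contact_force: [-0.0, 1.1, 0.0]
grip_width: -0.0002
gripper_force: 0.0
```

```bash
python3 - <<'E'
from h import *
st(); g=grab('side')
c=cv2.cvtColor(g['frame'][150:270,220:380],cv2.COLOR_RGB2BGR)
cv2.imwrite('pics/s6.png',cv2.resize(c,None,fx=5,fy=5,interpolation=cv2.INTER_CUBIC))
E
```

```text
9.5833 [ 0.47482294 -0.17830503  0.24959897] [-0.1 -0.2 -0.2] hoop (75, np.float64(30.217502230693288)) 0.15043613593436536 -133.5649642168209
```

View pics/s6.png

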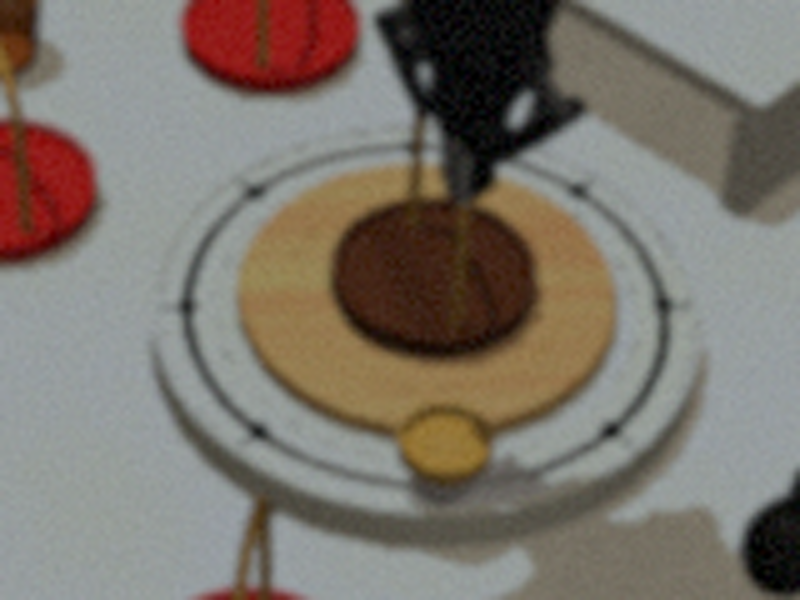

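The dish is up at the next hole, at crop (446,443). The hoop has turned 45.2°, the stand is centred and the hand is clear, so I hand in.

```bash
python3 -c "
from bench import r
print(r.hand_in())"
```

```text
the job is handed in; nothing more can be done
None
```

I handed the job in; it gave no verdict, but by my checks the turntable went clockwise one hole (about 45°), the plunger sprang back up and locked it, the stand stayed centred, and the hand ended clear.

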